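# Push the small ramekin home through the flap of the dish case with the push stick

## Task

Put the small ramekin away: take the wooden push stick and slide the ramekin along the counter, in through the flap of the dish case, until you feel it firmly up against the fence inside; nothing measures where the fence is set, so go by feel and do not ram it. Ease the stick back out without dragging on the flap so that the flap falls shut, lay the stick flat on the open counter clear of the case, and leave the things on the turntable standing.

Things in the scene. Friction and masses are not known exactly. Their poses are not given: they have to be found in the camera images.
- case: Floorless wooden dish case with a clear roof, fixed on the counter, 268 mm wide, 170 high. Origin: middle of the doorway at counter height, on the inner face of its stiles; +x points inwards, y across, z up. Doorway 200 mm wide, 112 high, no sill. The front is 14 mm thick (x -14 to 0); inner face of the back wall at x = 244.
- flap (a joint): Grey plastic flap in the doorway, 196 mm wide, 4 thick, 0.07 kg, hung along the case's y axis. Value in rad: 0 hanging shut, grows as it swings inwards, at most 1.5; it cannot swing outwards. Under 1 N pushes it open; it falls shut when nothing is under it (a 40 mm high dish is clear of it once its near side is 80 mm inside the doorway).
- flap_hinge (a point): Middle of the flap's hinge, 112 mm above the counter; the flap's rounded lower edge is 103 mm from it. The flap comes to rest on what passes under it and, as a check flap, bites on a thing drawn back out with its top less than about 30 mm above the counter. Push with the stick's underside about 18 mm up (mid-height of the ramekin), and before drawing it out raise it to about 55 mm: no bite then.
- rack: Steel rods on the counter in the case, origin and axes as case, at y = +-109 mm. Across them is clamped the fence, a wooden bar 204 mm wide, 6 to 36 mm above the counter. Its face towards the door is set anywhere from x = 160 to 195 mm, differs each time and is not measured: feel for it. A firm touch of 4 to 12 N on the ramekin is right; over 18 N chips the glaze.
- ramekin: The small fluted white ramekin that stands on the counter in front of the doorway: 62 mm outside diameter, 40 mm high, straight wall 4 mm thick, open at the top, about 0.11 to 0.22 kg. Origin: centre of its underside.
- stick: Beech push stick, 0.075 kg, lying flat on the counter. Origin: under the middle of its length, on the underside; +x points along it to its notched head, z up. Handle 24 mm wide and 18 mm thick from x = -160 to +30, then a shaft 20 mm wide and 12 mm thick, then a Y-shaped head 12 mm thick and about 52 mm wide whose arms end at x = 160. Its underside is flat.
- stick_notch (a point): Inner corner of the V notch in the stick's head, 146 mm from the stick's origin along +x, 6 mm above its underside. The V opens along +x, its faces at 60 degrees to the stick's axis; a ramekin seated in it has its centre 36 mm beyond this point along +x.
- susan_base: Foot of the pale plastic turntable (lazy susan) on the counter; origin at its centre on the counter. The tray on it, 250 mm across, with its floor 20 mm and rim 30 mm above the counter, spins freely.
- large_ramekin: The larger fluted ramekin on the turntable, 88 mm diameter, 50 mm high; origin at the centre of its underside. Leave it standing.
- cruet: Stoppered, empty glass vinegar cruet on the turntable, 68 mm diameter, 166 mm high; origin at the centre of its underside. Leave it standing.
- grinder: Steel pepper grinder on the turntable, 52 mm diameter, 153 mm high; origin at the centre of its underside. Leave it standing.
Not all that is in view belongs to the job. Leave any purple or yellow look-alike of the cruet alone. What is shaped like the large_ramekin but green or purple is not meant.

How it is judged:
On the way:
1. the ramekin, pushed by the stick and standing upright, is felt firmly against the fence inside (more than 3 N on the fence for 0.1 s) (x of ramekin in the frame of case above 0.124 m and contact force between ramekin and rack above 3 N and contact force between stick and ramekin above 2 N and angle between ramekin's own z axis and vertical below 0.12 rad), for 0.1 s.
At the end, for the whole second after the job is handed in: Small ramekin upright (0.06 rad) on the counter inside the case after meeting the fence, centre 124 to 170 mm inside the doorway; flap shut (0.06 rad); stick flat and still on the counter, its notch 30 mm or more outside the doorway; cruet, grinder and large ramekin standing on the turntable (x of ramekin in the frame of case between 0.124 and 0.17 m and angle between ramekin's own z axis and vertical below 0.06 rad and height (world z) of ramekin below 0.004 m and linear speed of each of ramekin, stick below 0.01 m/s and value of joint flap below 0.06 rad and x of stick_notch in the frame of case below -0.03 m and height (world z) of stick below 0.005 m and angle between stick's own z axis and vertical below 0.08 rad and angle between each of cruet, grinder, large_ramekin's own z axis and vertical below 0.15 rad and horizontal distance between each of cruet, grinder, large_ramekin and susan_base below 0.13 m); the robot touches nothing.
It fails at once if the ramekin is rammed against the case or fence (more than 18 N) (contact force between ramekin and case above 18 N).
It fails at once if the stick is dragged or jammed against the flap or case (more than 15 N) (contact force between stick and case above 15 N).
It fails at once if a thing on the turntable is tipped (angle between any of cruet, grinder, large_ramekin's own z axis and vertical above 0.35 rad).
It also fails if it takes over 58 s, if anything falls off the work surface, if the arm or the gripper's body presses on something with over 40 N, if the wrist force passes 120 N, or if a joint passes its speed limit or range.

## Robot

A 6-joint arm with a two-finger parallel gripper is mounted at the origin on the work surface. World frame = base frame: x ahead of the robot, y to its left, z up, the work surface at z = 0. Lengths are in m, angles in rad, forces in N, time in s.
With the tool pointing down it reaches from about 0.35 to 0.8 m from the base axis. Payload 7.3 kg.
Tool frame: the origin (TCP) lies on the front face of the gripper's body, between the roots of the fingers; the fingertips stand 73 mm ahead of it and the grasp point (between the pads) lies 54 mm ahead of it; y points along the fingers, z is the direction in which the jaws open and shut, and the axes are right-handed (so a half turn about y gives the same grasp; the last joint's range is limited). The gripper opens to 85 mm and grips with 20 to 120 N. Pads are 22 mm wide; open, the fingers measure 114 mm over their backs; the gripper's body (76 mm by 85 mm) begins 54 mm behind the grasp point. The pads swing forward as they close: fully open they stand 13 mm farther back than shut.
Start: joints at [1.107, 0.342, 1.524, -0, 1.275, -0.146], TCP at [0.164, 0.499, 0.304] pointing down, gripper open.
Joint ranges: [-2.53, 2.53], [-0.77, 2.02], [0.04, 2.7], [-1, 4.14], [0.28, 2.66], [-3.11, 3.11]. Speed limits (rad/s): [2.57, 2.57, 3.14, 3.14, 3.14, 3.14].

## Interface

Orientations are given as a unit quaternion [w, x, y, z].
In Python, from rig import env, grab_frame, hand_in gives the robot as it stands.
- The arm moves only by the tool play_rows, never from a script. Its argument "rows" is a list of rows, each an object of numbers: "wx", "wy", "wz": the turn, a rotation vector about the tool's x, y, z in units of 5 degrees (1.0 is 5 degrees); "dx", "dy", "dz": the shift along the tool's x, y, z in mm; "grip": the closure, from 0 (fully open) to 1 (shut). In form: [{"wx": .., "wy": .., "wz": .., "dx": .., "dy": .., "dz": .., "grip": ..}, ...]. A call has 1 to 5 rows; each row shifts and turns the pose as measured when the row begins, along the tool's axes as they then stand; what a row does not reach is not made up. A row lasts 1/12 s, in which the tool goes at most 41.7 mm and 7.16 degrees, less where a joint would pass 70% of its speed; a pose out of reach is approached as far as the arm can. A call is refused whole if a number of a shift passes 41.7 or a number of a turn 1, either way. A call with a gripper value outside its range is refused whole. The fingers move at their own pace and stop on an object; "squeeze" is the grip in N (left out, the last holds). Time passes only in rows, so rows that do not move let the fingers close. It gives the time, the measured TCP pose, the force and the opening at its end, in the units of the state.
- env.read_state(): the state, without advancing time (a new reading comes with each control period).
- grab_frame(name): name is "scene" or "side" or "wrist"; returns a dict with "color" (420x560x3 uint8, red, green, blue), "fx", "fy", "cx", "cy" (pixels), "position" and "orientation" of the camera in the world; the wrist camera has in their place "hand_eye" (4x4, takes a point from camera to tool coordinates, whose origin is the TCP and whose axes are the tool frame's). Camera axes: x right, y down, z forward; pixel columns grow to the right and rows downward; lengths in m; the calibration is good to about 2 mm. A picture is of the moment at which its call begins: read the wrist's pose just before it. There is no depth.
- hand_in(): hands the job in, once; it reports no verdict.
The state is a dict: "time_s": time; "joints": joint angles; "qd": joint speeds; "joint_efforts": joint torques, N m; "eef_pos": TCP position; "eef_rot": TCP orientation; "force": force on the tool from outside, world axes, zero at the start; "wrist_torque": the same for the moment, N m; "opening": opening from 0.0 (shut) to 1.0 (fully open).
Only numpy, scipy, OpenCV 4.12 (cv2) and the standard library are available. Lean on these libraries where they do the work, as an engineer would, in place of code of your own. Each camera call takes 0.05 s, during which the arm holds its last target.

## Working session

There is one attempt and no reset: what is moved stays moved. The work goes in short steps, Python scripts to look and compute and a tool call to move; the robot and the scene stay as the last step left them, time stands still between calls to the robot, and variables do not carry over. Pictures are saved under pics/ and viewed, and the job is handed in when it is done.

Besides the shell and the picture viewer there is one more tool, called as a command line: name --argument value ..., lists and objects as JSON in quotes. play_rows: Moves the arm, as the interface text tells. Its arguments: {"type":"object","properties":{"rows":{"type":"array","items":{"type":"object","properties":{"wx":{"type":"number"},"wy":{"type":"number"},"wz":{"type":"number"},"dx":{"type":"number"},"dy":{"type":"number"},"dz":{"type":"number"},"grip":{"type":"number"}}}},"squeeze":{"type":"number"}},"required":["rows"]}

```bash
ls; mkdir -p pics; python3 - <<'E'
from rig import env, grab_frame
import cv2,json,numpy as np
s=env.read_state()
print({k:np.round(v,3).tolist() for k,v in s.items()})
for n in ["scene","side","wrist"]:
    f=grab_frame(n)
    cv2.imwrite(f"pics/{n}0.png",f["color"][:,:,::-1])
    np.save(f"pics/{n}0.npy",f,allow_pickle=True)
    print(n,{k:np.round(v,4).tolist() for k,v in f.items() if k!="color"})
E
```

```text
pics
{'time_s': 0.0, 'joints': [1.107, 0.343, 1.525, -0.0, 1.275, -0.146], 'qd': [0.001, 0.001, -0.0, -0.001, 0.001, 0.001], 'joint_efforts': [0.001, -43.369, -24.6, -0.0, 0.008, -0.0], 'eef_pos': [0.164, 0.498, 0.303], 'eef_rot': [-0.698, 0.699, -0.112, 0.112], 'force': [0.141, -0.609, -0.791], 'wrist_torque': [-0.0, 0.045, 0.032], 'opening': 1.003}
scene {'fx': 490.8202, 'fy': 490.8202, 'cx': 275.3473, 'cy': 208.9541, 'position': [0.9978, -0.4883, 0.9205], 'orientation': [-0.2575, 0.8823, 0.3763, -0.1167]}
side {'fx': 396.8809, 'fy': 396.8809, 'cx': 279.0417, 'cy': 212.737, 'position': [0.5341, -0.8948, 0.6065], 'orientation': [-0.4619, 0.8856, -0.0464, 0.0102]}
wrist {'fx': 311.5369, 'fy': 311.5369, 'cx': 280.7488, 'cy': 207.6857, 'hand_eye': [[0.0002, 0.9454, 0.3259, -0.0856], [-0.0005, -0.3259, 0.9454, -0.0709], [1.0, -0.0003, 0.0004, 0.0004], [0.0, 0.0, 0.0, 1.0]]}
```

View pics/scene0.png

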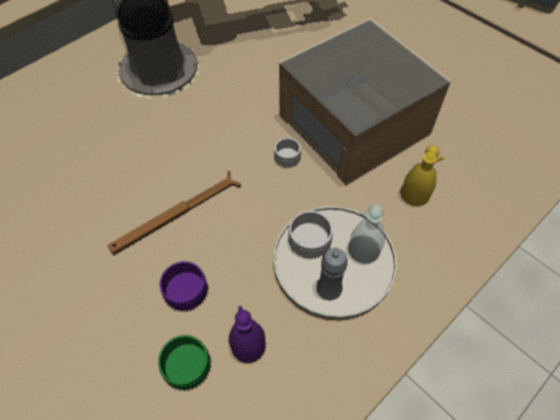

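View pics/side0.png

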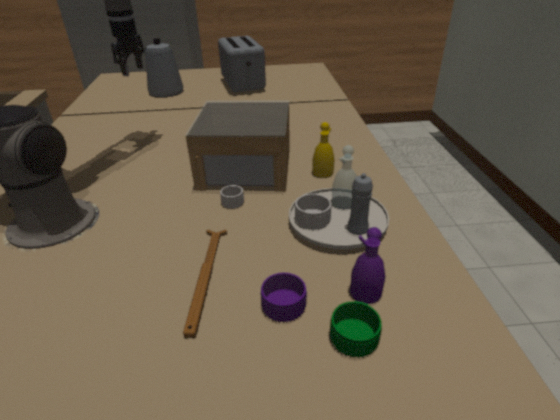

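View pics/wrist0.png

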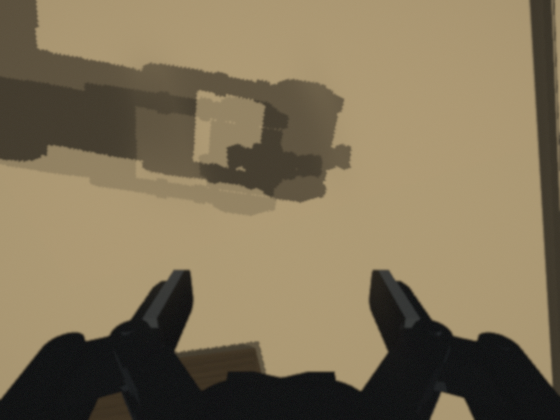

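The scene view shows the white ramekin at about (288,152), with the case behind it. The stick runs from (112,248) to (235,182), and the turntable is centred near (335,260). I'll enlarge crops to confirm which objects are meant and measure them.

```bash
cat > h.py <<'E'
import numpy as np,cv2
from scipy.spatial.transform import Rotation as R
def Rq(q): return R.from_quat([q[1],q[2],q[3],q[0]]).as_matrix()
def load(n): return np.load(f"pics/{n}.npy",allow_pickle=True).item()
def ray(f,u,v):
    d=np.array([(u-f["cx"])/f["fx"],(v-f["cy"])/f["fy"],1.]); 
    return np.array(f["position"]),Rq(f["orientation"])@d
def onz(f,u,v,z):
    o,d=ray(f,u,v); return o+d*(z-o[2])/d[2]
def proj(f,p):
    c=Rq(f["orientation"]).T@(np.array(p)-f["position"]); return np.array([f["fx"]*c[0]/c[2]+f["cx"],f["fy"]*c[1]/c[2]+f["cy"]])
E
python3 - <<'E'
from h import *
a=load("scene0")["color"][:,:,::-1]; b=load("side0")["color"][:,:,::-1]
cv2.imwrite("pics/c1.png",cv2.resize(a[10:210,250:450],None,fx=3,fy=3,interpolation=cv2.INTER_CUBIC))
cv2.imwrite("pics/c2.png",cv2.resize(a[130:270,90:290],None,fx=4,fy=4,interpolation=cv2.INTER_CUBIC))
cv2.imwrite("pics/c3.png",cv2.resize(b[90:250,170:370],None,fx=3.7,fy=3.7,interpolation=cv2.INTER_CUBIC))
E
```

```text
(no output)
```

View pics/c1.png

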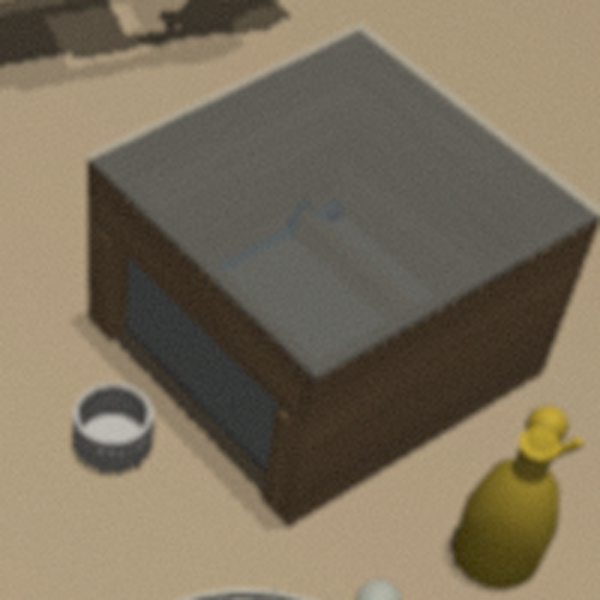

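View pics/c2.png

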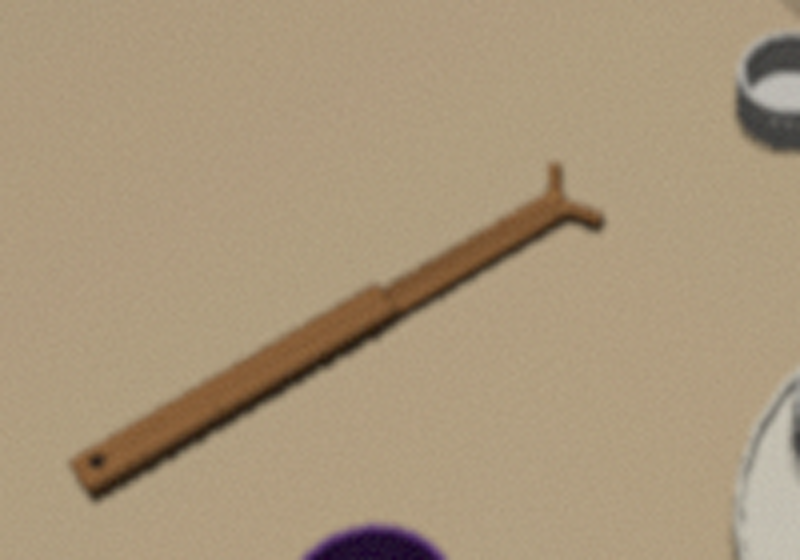

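View pics/c3.png

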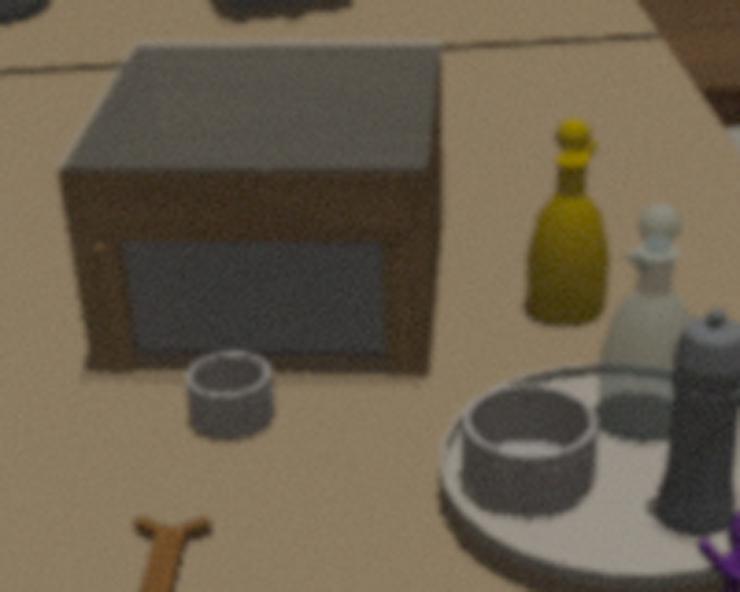

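```bash
python3 - <<'E'
from h import *
S=load("scene0");D=load("side0")
a=lambda u,v,z:onz(S,250+u/3,10+v/3,z)
b=lambda u,v,z:onz(S,90+u/4,130+v/4,z)
c=lambda u,v,z:onz(D,170+u/3.7,90+v/3.7,z)
def P(t,p): print(t,np.round(p,4))
print("case scene")
for q in [(90,160),(316,378),(598,215),(360,28)]: P(q,a(*q,.17))
for q in [(92,320),(288,524),(543,375)]: P(q,a(*q,0))
print("case side")
for q in [(63,172),(430,168),(440,45),(138,45)]: P(q,c(*q,.17))
for q in [(86,369),(428,375)]: P(q,c(*q,0))
print("ram scene");
for q in [(73,412),(154,412),(113,383)]: P(q,a(*q,.04))
P("bot",a(113,472,0))
print("ram side")
for q in [(186,378),(273,375),(230,351)]: P(q,c(*q,.04))
P("bot",c(230,437,0))
print("stick scene")
for q in [(72,463),(95,490),(376,284),(400,305)]: P(q,b(*q,.018))
for q in [(555,165),(602,220)]: P(q,b(*q,.012))
P("notch",b(568,200,.012))
print("stick side")
for q in [(138,520),(208,522)]: P(q,c(*q,.012))
for q in [(188,324),(186,333),(197,333),(207,262),(217,262)]: P(q,onz(D,*q,.018))
# tray
P("tray",onz(S,335,260,.03)); P("trayside",onz(D,339,217,.03))
E
```

```text
case scene
(90, 160) [0.3657 0.1155 0.17  ]
(316, 378) [0.6262 0.0747 0.17  ]
(598, 215) [0.6653 0.3376 0.17  ]
(360, 28) [0.4051 0.3792 0.17  ]
(92, 320) [0.3673 0.1153 0.    ]
(288, 524) [ 0.6248  0.0759 -0.    ]
(543, 375) [0.6694 0.3377 0.    ]
case side
(63, 172) [0.368  0.1145 0.17  ]
(430, 168) [0.6322 0.0823 0.17  ]
(440, 45) [0.6679 0.3353 0.17  ]
(138, 45) [0.4073 0.3779 0.17  ]
(86, 369) [0.359  0.1196 0.    ]
(428, 375) [0.6274 0.075  0.    ]
ram scene
(73, 412) [0.4539 0.0116 0.04  ]
(154, 412) [0.4976 0.0565 0.04  ]
(113, 383) [0.4545 0.0544 0.04  ]
bot [0.4955 0.0147 0.    ]
ram side
(186, 378) [0.4451 0.0302 0.04  ]
(273, 375) [0.5086 0.0259 0.04  ]
(230, 351) [0.477  0.0645 0.04  ]
bot [0.4736 0.0083 0.    ]
stick scene
(72, 463) [ 0.3909 -0.4103  0.018 ]
(95, 490) [ 0.4129 -0.4105  0.018 ]
(376, 284) [ 0.4124 -0.2258  0.018 ]
(400, 305) [ 0.4327 -0.2248  0.018 ]
(555, 165) [ 0.415  -0.0979  0.012 ]
(602, 220) [ 0.4635 -0.1043  0.012 ]
notch [ 0.4393 -0.109   0.012 ]
stick side
(138, 520) [ 0.4139 -0.1009  0.012 ]
(208, 522) [ 0.4607 -0.109   0.012 ]
(188, 324) [ 0.3953 -0.3936  0.018 ]
(186, 333) [ 0.3937 -0.4139  0.018 ]
(197, 333) [ 0.4137 -0.4162  0.018 ]
(207, 262) [ 0.4209 -0.2246  0.018 ]
(217, 262) [ 0.443  -0.2273  0.018 ]
tray [ 0.7469 -0.0979  0.03  ]
trayside [ 0.7413 -0.1099  0.03  ]
```

```bash
cat >> h.py <<'E'
def plan(p,yawdir,n=None):
    """target TCP p, tool y down, tool x along world heading yawdir(rad) ; prints shift in tool axes mm and turn in 5deg units"""
    from rig import env
    s=env.read_state(); T=Rq(s["eef_rot"]); e=np.array(s["eef_pos"])
    x=np.array([np.cos(yawdir),np.sin(yawdir),0]); y=np.array([0,0,-1.]); z=np.cross(x,y)
    G=np.stack([x,y,z],1)
    w=R.from_matrix(T.T@G).as_rotvec()
    print("t",s["time_s"],"e",np.round(e,4),"toolshift mm",np.round(1000*T.T@(np.array(p)-e),1),"turn(5deg)",np.round(np.degrees(w)/5,2),"F",np.round(s["force"],2),"op",np.round(s["opening"],3))
    print("T",np.round(T,3).tolist())
E
python3 - <<'E'
from h import *
S=load("scene0")
print("purple",onz(S,184,275,.05),onz(S,184,300,0.0))
plan([.41,-.346,.3],np.radians(83))
plan([.41,-.346,.3],np.radians(83-180))
E
```

```text
purple [ 0.57086856 -0.34198446  0.05      ] [ 5.89800370e-01 -3.67319856e-01 -1.11022302e-16]
t 0.15 e [0.1639 0.4985 0.3034] toolshift mm [ 497.6    4.1 -725.3] turn(5deg) [ 1.000e-02 -2.024e+01 -1.000e-02] F [ 0.54  0.26 -0.46] op 1.0
T [[0.95, -0.0, 0.312], [-0.312, -0.001, 0.95], [-0.0, -1.0, -0.001]]
t 0.15 e [0.1639 0.4985 0.3034] toolshift mm [ 497.6    4.1 -725.3] turn(5deg) [1.000e-02 1.576e+01 1.000e-02] F [ 0.54  0.26 -0.46] op 1.0
T [[0.95, -0.0, 0.312], [-0.312, -0.001, 0.95], [-0.0, -1.0, -0.001]]
```

The only small white ramekin on the counter is the one at (288,152) in the scene view. The larger white one is on the tray, and the green and purple ones are look-alikes. I'll move over to the stick.

play_rows --rows '[{"dx":32,"dz":-23,"grip":0.3},{"dx":32,"dz":-23,"grip":0.3},{"dx":32,"dz":-23,"grip":0.3},{"dx":32,"dz":-23,"grip":0.3},{"dx":32,"dz":-23,"grip":0.3}]'

```text
invalid input at $.rows[0]: expected keys wx, wy, wz, dx, dy, dz, grip
```

play_rows --rows '[{"dx":32,"dz":-23,"grip":0.3},{"dx":32,"dz":-23,"grip":0.3},{"dx":32,"dz":-23,"grip":0.3},{"dx":32,"dz":-23,"grip":0.3},{"dx":32,"dz":-23,"grip":0.3}]'

```text
invalid input at $.rows[0]: expected keys wx, wy, wz, dx, dy, dz, grip
```

```bash
python3 -c "
from h import *
plan([.407,-.371,.25],np.radians(-97))"
```

```text
t 0.15 e [0.1639 0.4985 0.3034] toolshift mm [ 502.6   54.1 -750. ] turn(5deg) [1.000e-02 1.576e+01 1.000e-02] F [ 0.54  0.26 -0.46] op 1.0
T [[0.95, -0.0, 0.312], [-0.312, -0.001, 0.95], [-0.0, -1.0, -0.001]]
```

All keys are required in each row.

play_rows --rows '[{"wx":0,"wy":0,"wz":0,"dx":32,"dy":0,"dz":-23,"grip":0.3},{"wx":0,"wy":0,"wz":0,"dx":32,"dy":0,"dz":-23,"grip":0.3},{"wx":0,"wy":0,"wz":0,"dx":32,"dy":0,"dz":-23,"grip":0.3},{"wx":0,"wy":0,"wz":0,"dx":32,"dy":0,"dz":-23,"grip":0.3},{"wx":0,"wy":0,"wz":0,"dx":32,"dy":0,"dz":-23,"grip":0.3}]'

```text
time_s: 0.57
eef_pos: [0.2793, 0.3389, 0.301]
eef_rot: [-0.698, 0.699, -0.108, 0.106]
force: [0.1, 0.1, -0.1]
opening: 0.702
```

play_rows --rows '[{"wx":0,"wy":0,"wz":0,"dx":32,"dy":0,"dz":-23,"grip":0.3},{"wx":0,"wy":0,"wz":0,"dx":32,"dy":0,"dz":-23,"grip":0.3},{"wx":0,"wy":0,"wz":0,"dx":32,"dy":0,"dz":-23,"grip":0.3},{"wx":0,"wy":0,"wz":0,"dx":32,"dy":0,"dz":-23,"grip":0.3},{"wx":0,"wy":0,"wz":0,"dx":32,"dy":0,"dz":-23,"grip":0.3}]'

```text
time_s: 0.98
eef_pos: [0.4004, 0.1724, 0.3006]
eef_rot: [-0.699, 0.699, -0.108, 0.106]
force: [0.9, 0.8, -0.4]
opening: 0.701
```

```bash
python3 -c "
from h import *
plan([.407,-.371,.25],np.radians(-97))"
```

```text
t 0.9833 e [0.4004 0.1724 0.3006] toolshift mm [ 168.6   50.9 -516.6] turn(5deg) [ 0.04 15.93 -0.02] F [ 0.85  0.8  -0.36] op 0.701
T [[0.954, -0.003, 0.298], [-0.298, -0.001, 0.954], [-0.003, -1.0, -0.002]]
```

play_rows --rows '[{"wx":0,"wy":1,"wz":0,"dx":12,"dy":0,"dz":-38,"grip":0.3},{"wx":0,"wy":1,"wz":0,"dx":15,"dy":0,"dz":-37,"grip":0.3},{"wx":0,"wy":1,"wz":0,"dx":18,"dy":0,"dz":-36,"grip":0.3},{"wx":0,"wy":1,"wz":0,"dx":21,"dy":0,"dz":-34,"grip":0.3},{"wx":0,"wy":1,"wz":0,"dx":24,"dy":0,"dz":-32,"grip":0.3}]'

```text
time_s: 1.4
eef_pos: [0.4006, -0.0358, 0.2999]
eef_rot: [-0.657, 0.657, -0.261, 0.261]
force: [1.7, 0.0, -0.1]
opening: 0.698
```

play_rows --rows '[{"wx":0,"wy":1,"wz":0,"dx":27,"dy":0,"dz":-30,"grip":0.3},{"wx":0,"wy":1,"wz":0,"dx":29,"dy":0,"dz":-27,"grip":0.3},{"wx":0,"wy":1,"wz":0,"dx":31,"dy":0,"dz":-25,"grip":0.3},{"wx":0,"wy":1,"wz":0,"dx":33,"dy":0,"dz":-22,"grip":0.3},{"wx":0,"wy":1,"wz":0,"dx":35,"dy":0,"dz":-19,"grip":0.3}]'

```text
time_s: 1.82
eef_pos: [0.3894, -0.2438, 0.2999]
eef_rot: [-0.58, 0.581, -0.404, 0.404]
force: [1.5, -0.0, 0.2]
opening: 0.703
```

```bash
python3 -c "
from h import *
plan([.407,-.371,.25],np.radians(-97))"
```

```text
t 1.8167 e [ 0.3894 -0.2438  0.2999] toolshift mm [125.4  49.9 -27.7] turn(5deg) [ 0.01  5.47 -0.  ] F [ 1.46 -0.04  0.16] op 0.703
T [[0.347, -0.001, 0.938], [-0.938, 0.0, 0.347], [-0.0, -1.0, -0.001]]
```

play_rows --rows '[{"wx":0,"wy":1,"wz":0,"dx":24,"dy":10,"dz":-5,"grip":0.3},{"wx":0,"wy":1,"wz":0,"dx":24,"dy":10,"dz":-3,"grip":0.3},{"wx":0,"wy":1,"wz":0,"dx":24,"dy":10,"dz":-1,"grip":0.3},{"wx":0,"wy":1,"wz":0,"dx":24,"dy":10,"dz":1,"grip":0.3},{"wx":0,"wy":1,"wz":0,"dx":24,"dy":10,"dz":3,"grip":0.3}]'

```text
time_s: 2.23
eef_pos: [0.4028, -0.375, 0.2493]
eef_rot: [-0.471, 0.472, -0.526, 0.528]
force: [0.3, -0.0, 0.2]
opening: 0.697
```

play_rows --rows '[{"wx":0,"wy":0.4,"wz":0,"dx":5,"dy":0,"dz":0,"grip":0.3},{"wx":0,"wy":0,"wz":0,"dx":0,"dy":0,"dz":0,"grip":0.3}]'

```text
time_s: 2.4
eef_pos: [0.4012, -0.3841, 0.2456]
eef_rot: [0.459, -0.46, 0.538, -0.537]
force: [0.3, 0.6, -0.3]
opening: 0.698
```

```bash
cat >> h.py <<'E'
def wgrab(name):
    from rig import env,grab_frame
    s=env.read_state(); f=grab_frame("wrist"); T=np.eye(4);T[:3,:3]=Rq(s["eef_rot"]);T[:3,3]=s["eef_pos"]
    M=T@np.array(f["hand_eye"]); f["position"]=M[:3,3]; q=R.from_matrix(M[:3,:3]).as_quat(); f["orientation"]=[q[3],q[0],q[1],q[2]]
    cv2.imwrite(f"pics/{name}.png",f["color"][:,:,::-1]); np.save(f"pics/{name}.npy",f,allow_pickle=True); return f
def fgrab(cam,name):
    from rig import grab_frame
    f=grab_frame(cam); cv2.imwrite(f"pics/{name}.png",f["color"][:,:,::-1]); np.save(f"pics/{name}.npy",f,allow_pickle=True); return f
E
python3 -c "
from h import *
wgrab('w1');fgrab('scene','s1')
plan([.407,-.371,.25],np.radians(-97))"
```

```text
t 2.5 e [ 0.4013 -0.3827  0.246 ] toolshift mm [-12.5  -4.    3.9] turn(5deg) [ 0.02 -0.35  0.01] F [ 0.3   0.31 -0.92] op 0.699
T [[-0.152, -0.001, 0.988], [-0.988, -0.0, -0.152], [0.001, -1.0, -0.001]]
```

View pics/w1.png

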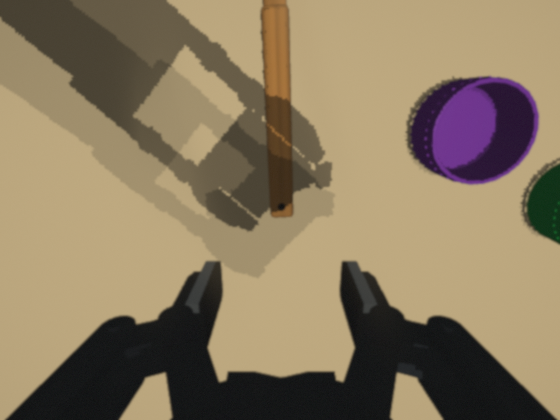

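The wrist view shows the stick's tail end at about (282,216), its sides at x 272–293 and the front of the handle at (275,5). The purple dish is well clear.

```bash
python3 - <<'E'
from h import *
f=load("w1")
for q in [(272,216),(293,214),(263,8),(288,6),(281,206)]: print(q,np.round(onz(f,*q,.018),4))
A=onz(f,282.5,214,.018);B=onz(f,275.5,7,.018);d=(B-A)[:2];print(np.degrees(np.arctan2(d[1],d[0])),np.linalg.norm(d))
E
```

```text
(272, 216) [ 0.3864 -0.4094  0.018 ]
(293, 214) [ 0.4079 -0.4106  0.018 ]
(263, 8) [ 0.4093 -0.2265  0.018 ]
(288, 6) [ 0.43   -0.2283  0.018 ]
(281, 206) [ 0.3971 -0.4002  0.018 ]
82.97016901280719 0.18293033159050048
```

play_rows --rows '[{"wx":0,"wy":-0.35,"wz":0,"dx":-15,"dy":30,"dz":2,"grip":0.3},{"wx":0,"wy":0,"wz":0,"dx":0,"dy":35,"dz":0,"grip":0.3},{"wx":0,"wy":0,"wz":0,"dx":0,"dy":35,"dz":0,"grip":0.3},{"wx":0,"wy":0,"wz":0,"dx":0,"dy":25,"dz":0,"grip":0.3},{"wx":0,"wy":0,"wz":0,"dx":0,"dy":0,"dz":0,"grip":0.3}]'

```text
time_s: 2.92
eef_pos: [0.4081, -0.3653, 0.1224]
eef_rot: [-0.472, 0.472, -0.523, 0.53]
force: [-0.7, 1.8, 0.4]
opening: 0.703
```

```bash
python3 -c "
from h import *
plan([.4055,-.368,.075],np.radians(-97))
wgrab('w2')"
```

```text
t 2.9167 e [ 0.4081 -0.3653  0.1224] toolshift mm [ 2.6 47.4 -2.7] turn(5deg) [-0.08  0.15  0.09] F [-0.66  1.78  0.36] op 0.703
T [[-0.109, 0.006, 0.994], [-0.994, -0.008, -0.109], [0.008, -1.0, 0.007]]
```

View pics/w2.png

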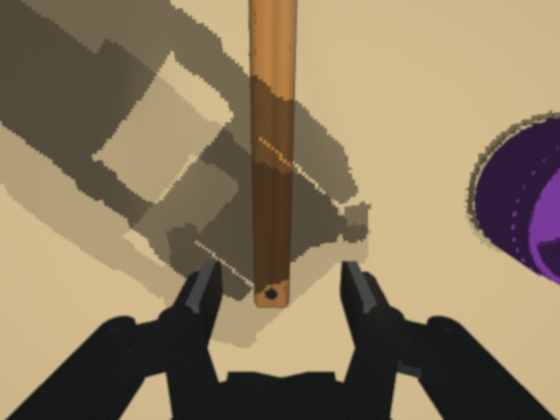

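The stick's tail is at (255–288, 306), a little left of the fingers' mid-line at x≈281.

```bash
python3 - <<'E'
from h import *
f=load("w2")
A=onz(f,272,305,.018);B=onz(f,273,5,.018);d=(B-A)[:2];print(A,B,np.degrees(np.arctan2(d[1],d[0])),np.linalg.norm(d))
plan([.4035,-.368,.075],np.radians(-97))
E
```

```text
[ 0.39676698 -0.40958615  0.018     ] [ 0.41770445 -0.23797994  0.018     ] 83.04379141944678 0.1728787786029209
t 2.9667 e [ 0.4088 -0.3659  0.1245] toolshift mm [ 2.2 49.5 -5.4] turn(5deg) [-0.1   0.15  0.1 ] F [ 0.37  0.11 -0.05] op 0.698
T [[-0.109, 0.008, 0.994], [-0.994, -0.01, -0.109], [0.009, -1.0, 0.009]]
```

play_rows --rows '[{"wx":-0.1,"wy":0.15,"wz":0.1,"dx":0,"dy":20,"dz":-6,"grip":0.3},{"wx":0,"wy":0,"wz":0,"dx":0,"dy":15,"dz":0,"grip":0.3},{"wx":0,"wy":0,"wz":0,"dx":0,"dy":8,"dz":0,"grip":0.3},{"wx":0,"wy":0,"wz":0,"dx":0,"dy":4,"dz":0,"grip":0.3},{"wx":0,"wy":0,"wz":0,"dx":0,"dy":0,"dz":0,"grip":0.3}]'

```text
time_s: 3.38
eef_pos: [0.4071, -0.3671, 0.0858]
eef_rot: [-0.47, 0.47, -0.523, 0.533]
force: [-0.8, 0.2, 0.2]
opening: 0.704
```

```bash
python3 -c "
from h import *
plan([.4025,-.366,.075],np.radians(-97))"
```

```text
t 3.3833 e [ 0.4071 -0.3671  0.0858] toolshift mm [-0.6 10.7 -4.8] turn(5deg) [-0.12  0.07  0.11] F [-0.85  0.16  0.17] op 0.704
T [[-0.116, 0.009, 0.993], [-0.993, -0.011, -0.116], [0.01, -1.0, 0.01]]
```

play_rows --rows '[{"wx":-0.2,"wy":0.1,"wz":0.2,"dx":0,"dy":8,"dz":-8,"grip":0.3},{"wx":0,"wy":0,"wz":0,"dx":0,"dy":5,"dz":0,"grip":0.3},{"wx":0,"wy":0,"wz":0,"dx":0,"dy":0,"dz":0,"grip":0.3}]'

```text
time_s: 3.63
eef_pos: [0.3999, -0.3672, 0.0752]
eef_rot: [0.468, -0.467, 0.533, -0.528]
force: [-0.4, -0.0, -0.8]
opening: 0.702
```

```bash
python3 -c "
from h import *
plan([.4025,-.366,.075],np.radians(-97))"
```

```text
t 3.6333 e [ 0.3999 -0.3672  0.0752] toolshift mm [-1.6  0.2  2.4] turn(5deg) [ 0.05 -0.03 -0.06] F [-0.44 -0.01 -0.81] op 0.702
T [[-0.124, -0.004, 0.992], [-0.992, 0.006, -0.124], [-0.005, -1.0, -0.004]]
```

play_rows --rows '[{"wx":0,"wy":0,"wz":0,"dx":0,"dy":0,"dz":2,"grip":1},{"wx":0,"wy":0,"wz":0,"dx":0,"dy":0,"dz":0,"grip":1},{"wx":0,"wy":0,"wz":0,"dx":0,"dy":0,"dz":0,"grip":1},{"wx":0,"wy":0,"wz":0,"dx":0,"dy":0,"dz":0,"grip":1},{"wx":0,"wy":0,"wz":0,"dx":0,"dy":0,"dz":0,"grip":1}]' --squeeze 70

```text
time_s: 4.05
eef_pos: [0.4024, -0.3682, 0.0764]
eef_rot: [0.468, -0.467, 0.532, -0.528]
force: [-0.1, 0.6, -0.6]
opening: 0.256
```

play_rows --rows '[{"wx":0,"wy":0,"wz":0,"dx":0,"dy":0,"dz":0,"grip":1},{"wx":0,"wy":0,"wz":0,"dx":0,"dy":0,"dz":0,"grip":1}]' --squeeze 70

```text
time_s: 4.22
eef_pos: [0.4024, -0.3682, 0.0764]
eef_rot: [0.468, -0.467, 0.532, -0.528]
force: [0.4, -0.1, -0.3]
opening: 0.263
```

```bash
python3 -c "
from h import *
plan([.4025,-.366,.075],np.radians(-97))
wgrab('w3')"
```

```text
t 4.2167 e [ 0.4024 -0.3682  0.0764] toolshift mm [-2.2  1.4 -0.2] turn(5deg) [ 0.04 -0.03 -0.05] F [ 0.37 -0.1  -0.26] op 0.263
T [[-0.125, -0.003, 0.992], [-0.992, 0.004, -0.125], [-0.004, -1.0, -0.003]]
```

View pics/w3.png

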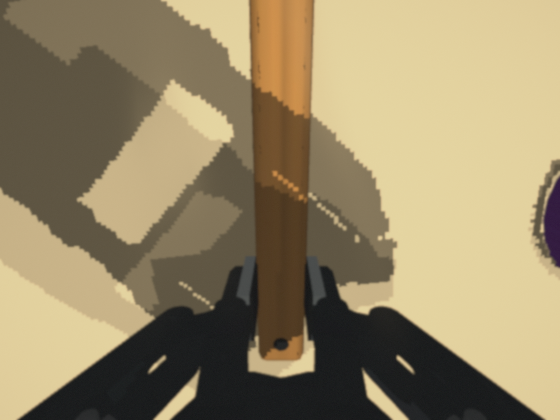

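play_rows --rows '[{"wx":0,"wy":0,"wz":0,"dx":0,"dy":-10,"dz":0,"grip":1},{"wx":0,"wy":0.3,"wz":0,"dx":0,"dy":-14,"dz":0,"grip":1},{"wx":0,"wy":0,"wz":0,"dx":-20,"dy":0,"dz":4,"grip":1},{"wx":0,"wy":0,"wz":0,"dx":-20,"dy":0,"dz":4,"grip":1},{"wx":0,"wy":0,"wz":0,"dx":0,"dy":0,"dz":0,"grip":1}]'

```text
time_s: 4.68
eef_pos: [0.4166, -0.33, 0.1036]
eef_rot: [0.46, -0.459, 0.539, -0.536]
force: [0.8, -0.7, -0.1]
opening: 0.258
```

```bash
python3 -c "
from h import *
plan([.427,-.291,.095],np.radians(-98.6))
wgrab('w4');fgrab('scene','s4');fgrab('side','d4')
a=load('s4')['color'][:,:,::-1]; b=load('d4')['color'][:,:,::-1]
cv2.imwrite('pics/c4.png',np.hstack([cv2.resize(a[100:250,150:350],(800,600),interpolation=cv2.INTER_CUBIC)]))
cv2.imwrite('pics/c5.png',cv2.resize(b[160:310,130:330],(800,600),interpolation=cv2.INTER_CUBIC))
"
```

```text
t 4.6833 e [ 0.4166 -0.33    0.1036] toolshift mm [-40.2   8.7   4.3] turn(5deg) [ 0.03 -0.06 -0.04] F [ 0.78 -0.68 -0.15] op 0.258
T [[-0.154, -0.002, 0.988], [-0.988, 0.004, -0.154], [-0.004, -1.0, -0.003]]
```

View pics/c4.png

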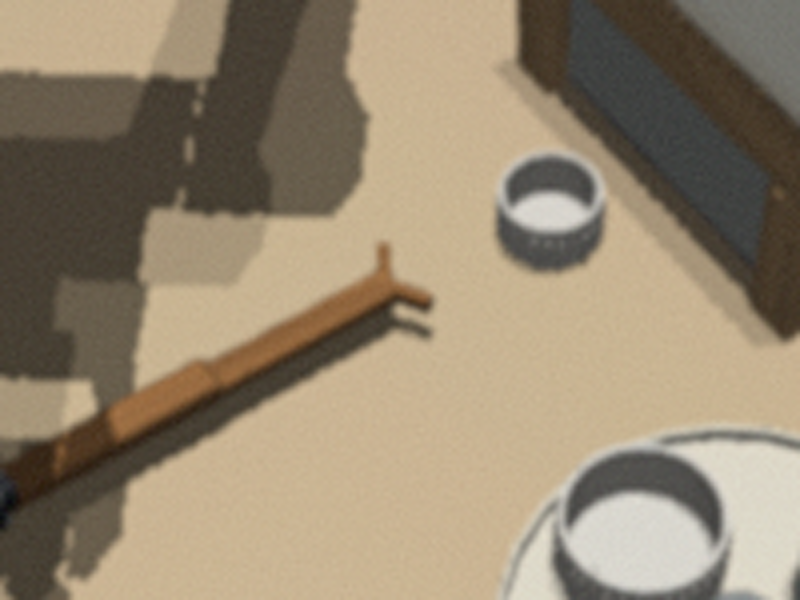

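View pics/c5.png

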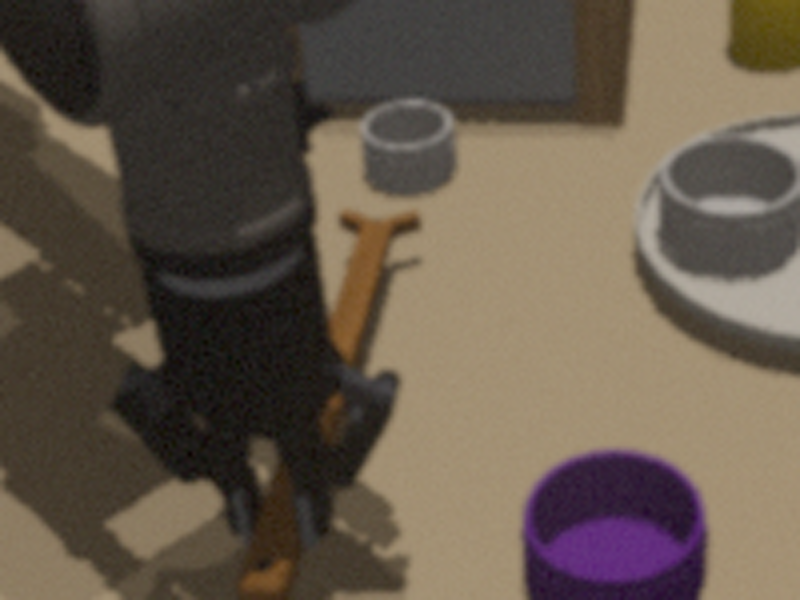

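View pics/w4.png

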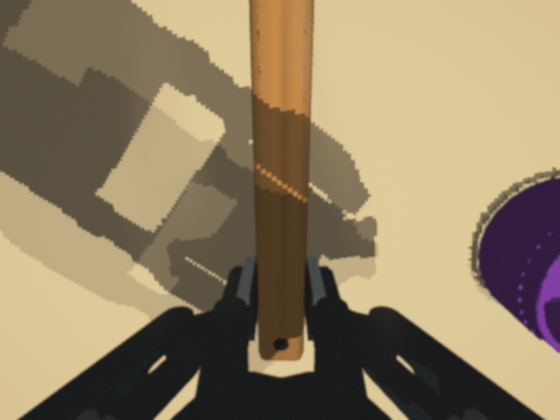

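The stick is held level about 27 mm up. In the c4 crop its arm tips are at (383,243) and (430,302), and the ramekin rim is centred at about (551,203). Next I'll measure head against ramekin.

```bash
python3 - <<'E'
from h import *
S=load("s4");D=load("d4")
a=lambda u,v,z:onz(S,150+u/4,100+v/4,z)[:2]
c=lambda u,v,z:onz(D,130+u/4,160+v/4,z)[:2]
h=.039
print("arms scene",a(383,243,h),a(430,300,h),"notch",a(400,280,h))
print("arms side",c(343,217,h),c(419,217,h),"notch",c(380,222,h))
print("ram scene",(a(497,203,.04)+a(605,203,.04))/2,"side",(c(360,125,.04)+c(456,128,.04))/2, "top/bot",c(408,98,.04),c(408,194,0))
T=np.array([.4166,-.330]);d=np.array([np.cos(np.radians(81.2)),np.sin(np.radians(81.2))])
print("pred notch",T+.263*d,"arm",T+.277*d)
E
```

```text
arms scene [ 0.43657509 -0.06202773] [ 0.48519437 -0.07013672] notch [ 0.46305142 -0.07279808]
arms side [ 0.43671134 -0.07194594] [ 0.48408091 -0.07798885] notch [ 0.45990454 -0.08033506]
ram scene [0.48295378 0.02675549] side [0.47667175 0.02875196] top/bot [0.47656431 0.06657509] [0.47318422 0.00646001]
pred notch [ 0.45683527 -0.07009594] arm [ 0.45897708 -0.05626074]
```

play_rows --rows '[{"wx":0,"wy":0,"wz":0,"dx":-20,"dy":6,"dz":2,"grip":1},{"wx":0,"wy":0,"wz":0,"dx":-20,"dy":0,"dz":0,"grip":1},{"wx":0,"wy":0,"wz":0,"dx":-5,"dy":0,"dz":0,"grip":1},{"wx":0,"wy":0,"wz":0,"dx":0,"dy":0,"dz":0,"grip":1}]'

```text
time_s: 5.17
eef_pos: [0.4247, -0.2917, 0.0975]
eef_rot: [-0.458, 0.459, -0.538, 0.538]
force: [0.2, -0.3, -0.8]
opening: 0.256
```

```bash
python3 -c "
from h import *
plan([.427,-.291,.095],np.radians(-98.6))
fgrab('scene','s5');fgrab('side','d5')
a=load('s5')['color'][:,:,::-1]; b=load('d5')['color'][:,:,::-1]
cv2.imwrite('pics/c6.png',np.hstack([cv2.resize(a[120:220,200:320],(480,400),interpolation=cv2.INTER_CUBIC),cv2.resize(b[170:250,190:270],(400,400),interpolation=cv2.INTER_CUBIC)])[:, :880])
i=cv2.imread('pics/c6.png');cv2.imwrite('pics/c6.png',cv2.resize(i,(800,364)))
"
```

```text
t 5.1667 e [ 0.4247 -0.2917  0.0975] toolshift mm [-1.   2.5  2.2] turn(5deg) [ 0.   -0.11  0.01] F [ 0.2  -0.29 -0.83] op 0.256
T [[-0.159, -0.0, 0.987], [-0.987, -0.0, -0.159], [0.0, -1.0, -0.0]]
```

View pics/c6.png

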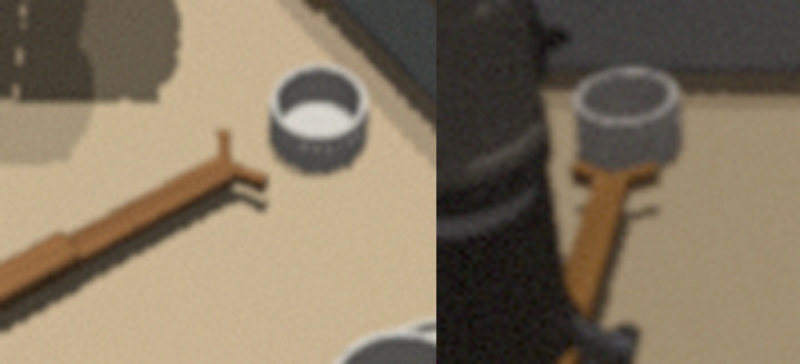

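Aligned. Now a gentle advance to seat the ramekin in the notch.

play_rows --rows '[{"wx":0,"wy":0,"wz":0,"dx":-9,"dy":2,"dz":0,"grip":1},{"wx":0,"wy":0,"wz":0,"dx":-9,"dy":0,"dz":0,"grip":1},{"wx":0,"wy":0,"wz":0,"dx":-9,"dy":0,"dz":0,"grip":1},{"wx":0,"wy":0,"wz":0,"dx":-9,"dy":0,"dz":0,"grip":1},{"wx":0,"wy":0,"wz":0,"dx":-9,"dy":0,"dz":0,"grip":1}]'

```text
time_s: 5.68
eef_pos: [0.4322, -0.249, 0.0955]
eef_rot: [-0.457, 0.457, -0.538, 0.541]
force: [0.6, -0.4, -0.6]
opening: 0.259
```

play_rows --rows '[{"wx":0,"wy":0,"wz":0,"dx":-9,"dy":0,"dz":0,"grip":1},{"wx":0,"wy":0,"wz":0,"dx":-9,"dy":0,"dz":0,"grip":1},{"wx":0,"wy":0,"wz":0,"dx":-6,"dy":0,"dz":0,"grip":1}]'

```text
time_s: 5.93
eef_pos: [0.4366, -0.2218, 0.0956]
eef_rot: [-0.457, 0.458, -0.538, 0.541]
force: [-0.1, -1.2, -0.1]
opening: 0.258
```

```bash
python3 -c "
from h import *
plan([.427,-.291,.095],np.radians(-98.6))
fgrab('scene','s5');fgrab('side','d5')
a=load('s5')['color'][:,:,::-1]; b=load('d5')['color'][:,:,::-1]
cv2.imwrite('pics/c7.png',np.hstack([cv2.resize(a[100:200,220:340],(480,400),interpolation=cv2.INTER_CUBIC),cv2.resize(b[150:230,190:270],(400,400),interpolation=cv2.INTER_CUBIC)])[:, :880])
i=cv2.imread('pics/c7.png');cv2.imwrite('pics/c7.png',cv2.resize(i,(800,364)))
"
```

```text
t 5.9333 e [ 0.4366 -0.2218  0.0956] toolshift mm [69.9  0.8  1.8] turn(5deg) [-0.03 -0.16  0.04] F [-0.06 -1.15 -0.05] op 0.258
T [[-0.163, 0.002, 0.987], [-0.987, -0.003, -0.163], [0.003, -1.0, 0.002]]
```

View pics/c7.png

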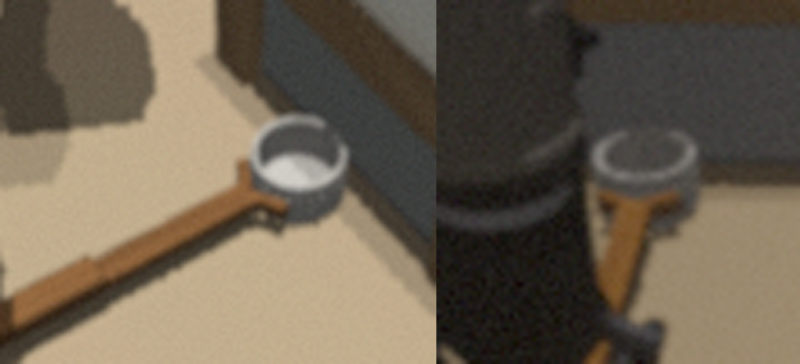

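Seated: the ramekin sits in the V in both views and is upright. Now I'll push it through the flap.

play_rows --rows '[{"wx":0,"wy":-0.15,"wz":0,"dx":-8,"dy":0,"dz":0,"grip":1},{"wx":0,"wy":0,"wz":0,"dx":-8,"dy":0,"dz":0,"grip":1},{"wx":0,"wy":0,"wz":0,"dx":-8,"dy":0,"dz":0,"grip":1},{"wx":0,"wy":0,"wz":0,"dx":-8,"dy":0,"dz":0,"grip":1},{"wx":0,"wy":0,"wz":0,"dx":-8,"dy":0,"dz":0,"grip":1}]'

```text
time_s: 6.45
eef_pos: [0.4436, -0.1807, 0.0957]
eef_rot: [-0.461, 0.461, -0.534, 0.538]
force: [0.2, -1.9, -0.7]
opening: 0.259
```

play_rows --rows '[{"wx":0,"wy":0,"wz":0,"dx":-9,"dy":0,"dz":0,"grip":1},{"wx":0,"wy":0,"wz":0,"dx":-9,"dy":0,"dz":0,"grip":1},{"wx":0,"wy":0,"wz":0,"dx":-9,"dy":0,"dz":0,"grip":1},{"wx":0,"wy":0,"wz":0,"dx":-9,"dy":0,"dz":0,"grip":1},{"wx":0,"wy":0,"wz":0,"dx":-9,"dy":0,"dz":0,"grip":1}]'

```text
time_s: 6.87
eef_pos: [0.4508, -0.1313, 0.0955]
eef_rot: [-0.461, 0.461, -0.534, 0.538]
force: [-0.6, -0.9, -0.8]
opening: 0.261
```

```bash
python3 -c "
from h import *
plan([.45,-.056,.095],np.radians(-98.6))
fgrab('scene','s6');fgrab('side','d6')
a=load('s6')['color'][:,:,::-1]; b=load('d6')['color'][:,:,::-1]
cv2.imwrite('pics/c8.png',np.hstack([cv2.resize(a[50:170,220:364],(480,400),interpolation=cv2.INTER_CUBIC),cv2.resize(b[110:230,170:290],(400,400),interpolation=cv2.INTER_CUBIC)])[:, :880])
i=cv2.imread('pics/c8.png');cv2.imwrite('pics/c8.png',cv2.resize(i,(800,364)))
"
```

```text
t 6.8667 e [ 0.4508 -0.1313  0.0955] toolshift mm [-74.3   0.2 -12.1] turn(5deg) [-0.04 -0.    0.05] F [-0.59 -0.91 -0.83] op 0.261
T [[-0.15, 0.003, 0.989], [-0.989, -0.005, -0.15], [0.004, -1.0, 0.004]]
```

View pics/c8.png

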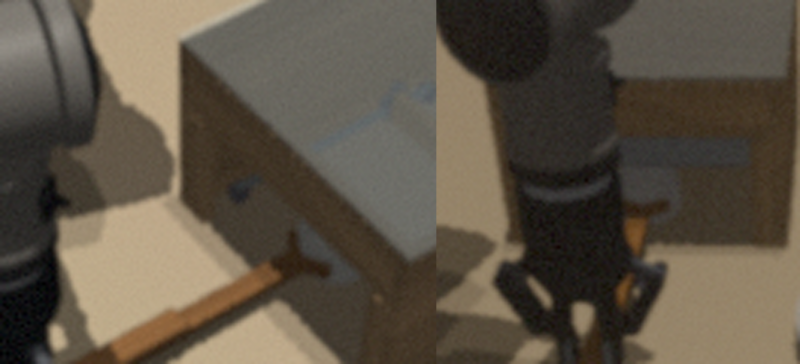

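The flap is lifted and the ramekin is inside, still seated. I'll continue, then slow down.

play_rows --rows '[{"wx":0,"wy":0,"wz":0,"dx":-8,"dy":0,"dz":0,"grip":1},{"wx":0,"wy":0,"wz":0,"dx":-8,"dy":0,"dz":0,"grip":1},{"wx":0,"wy":0,"wz":0,"dx":-8,"dy":0,"dz":0,"grip":1},{"wx":0,"wy":0,"wz":0,"dx":-7,"dy":0,"dz":0,"grip":1},{"wx":0,"wy":0,"wz":0,"dx":-6,"dy":0,"dz":0,"grip":1}]'

```text
time_s: 7.38
eef_pos: [0.4568, -0.0919, 0.0953]
eef_rot: [-0.461, 0.461, -0.534, 0.538]
force: [-0.2, -1.3, -1.3]
opening: 0.262
```

play_rows --rows '[{"wx":0,"wy":0,"wz":0,"dx":-4,"dy":0,"dz":0,"grip":1},{"wx":0,"wy":0,"wz":0,"dx":-4,"dy":0,"dz":0,"grip":1},{"wx":0,"wy":0,"wz":0,"dx":-4,"dy":0,"dz":0,"grip":1}]'

```text
time_s: 7.63
eef_pos: [0.4588, -0.0781, 0.0952]
eef_rot: [-0.461, 0.462, -0.534, 0.538]
force: [-0.4, -1.1, -0.7]
opening: 0.258
```

play_rows --rows '[{"wx":0,"wy":0,"wz":0,"dx":-3,"dy":0,"dz":0,"grip":1},{"wx":0,"wy":0,"wz":0,"dx":-3,"dy":0,"dz":0,"grip":1}]'

```text
time_s: 7.8
eef_pos: [0.4597, -0.0714, 0.0951]
eef_rot: [-0.461, 0.462, -0.534, 0.538]
force: [0.6, -1.5, -1.8]
opening: 0.26
```

```bash
python3 -c "
from h import *
plan([.45,-.056,.095],np.radians(-98.6))
fgrab('scene','s7')
a=load('s7')['color'][:,:,::-1]
cv2.imwrite('pics/c9.png',cv2.resize(a[20:180,240:450],(788,600),interpolation=cv2.INTER_CUBIC))
"
```

```text
t 7.8 e [ 0.4597 -0.0714  0.0951] toolshift mm [-13.7   0.  -11.9] turn(5deg) [-0.04  0.01  0.05] F [ 0.58 -1.48 -1.8 ] op 0.26
T [[-0.149, 0.003, 0.989], [-0.989, -0.005, -0.149], [0.005, -1.0, 0.003]]
```

View pics/c9.png

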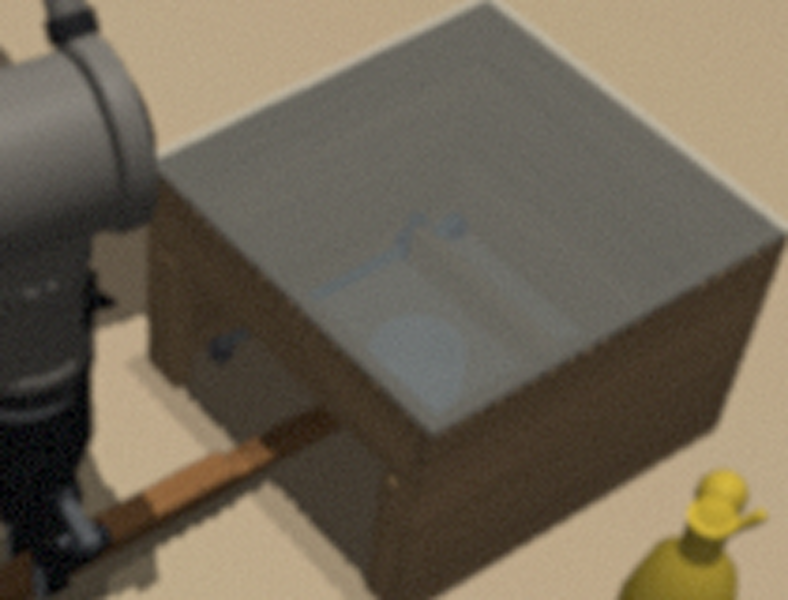

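The ramekin shows through the roof at c9 (418,350), short of the fence, whose edge runs (405,245)→(540,360). Now slow feeling steps.

play_rows --rows '[{"wx":0,"wy":0,"wz":0,"dx":-3,"dy":0,"dz":0,"grip":1},{"wx":0,"wy":0,"wz":0,"dx":-3,"dy":0,"dz":0,"grip":1},{"wx":0,"wy":0,"wz":0,"dx":-3,"dy":0,"dz":0,"grip":1}]'

```text
time_s: 8.1
eef_pos: [0.4611, -0.0617, 0.095]
eef_rot: [-0.461, 0.462, -0.534, 0.538]
force: [0.0, -0.6, -0.9]
opening: 0.259
```

play_rows --rows '[{"wx":0,"wy":0,"wz":0,"dx":-2,"dy":0,"dz":0,"grip":1},{"wx":0,"wy":0,"wz":0,"dx":-2,"dy":0,"dz":0,"grip":1},{"wx":0,"wy":0,"wz":0,"dx":-2,"dy":0,"dz":0,"grip":1}]'

```text
time_s: 8.35
eef_pos: [0.462, -0.0551, 0.0949]
eef_rot: [-0.461, 0.462, -0.534, 0.538]
force: [0.1, -0.4, -0.6]
opening: 0.26
```

play_rows --rows '[{"wx":0,"wy":0,"wz":0,"dx":-2,"dy":0,"dz":0,"grip":1},{"wx":0,"wy":0,"wz":0,"dx":-2,"dy":0,"dz":0,"grip":1}]'

```text
time_s: 8.52
eef_pos: [0.4627, -0.0508, 0.0949]
eef_rot: [-0.461, 0.462, -0.534, 0.538]
force: [-0.5, -0.4, -1.3]
opening: 0.261
```

play_rows --rows '[{"wx":0,"wy":0,"wz":0,"dx":-2,"dy":0,"dz":0,"grip":1},{"wx":0,"wy":0,"wz":0,"dx":-2,"dy":0,"dz":0,"grip":1}]'

```text
time_s: 8.68
eef_pos: [0.4633, -0.0464, 0.0949]
eef_rot: [-0.461, 0.462, -0.534, 0.538]
force: [0.1, -1.2, -1.9]
opening: 0.261
```

play_rows --rows '[{"wx":0,"wy":0,"wz":0,"dx":-2,"dy":0,"dz":0,"grip":1},{"wx":0,"wy":0,"wz":0,"dx":-2,"dy":0,"dz":0,"grip":1}]'

```text
time_s: 8.85
eef_pos: [0.464, -0.0421, 0.0949]
eef_rot: [-0.461, 0.462, -0.534, 0.538]
force: [-0.1, -1.4, -0.5]
opening: 0.261
```

```bash
python3 -c "
from h import *
plan([.45,-.056,.095],np.radians(-98.6))
fgrab('scene','s8')
a=load('s8')['color'][:,:,::-1]
cv2.imwrite('pics/c10.png',cv2.resize(a[50:150,300:420],(720,600),interpolation=cv2.INTER_CUBIC))
"
```

```text
t 8.85 e [ 0.464  -0.0421  0.0949] toolshift mm [ 15.9  -0.1 -11.7] turn(5deg) [-0.03  0.    0.05] F [-0.06 -1.42 -0.52] op 0.261
T [[-0.149, 0.002, 0.989], [-0.989, -0.005, -0.149], [0.004, -1.0, 0.003]]
```

View pics/c10.png

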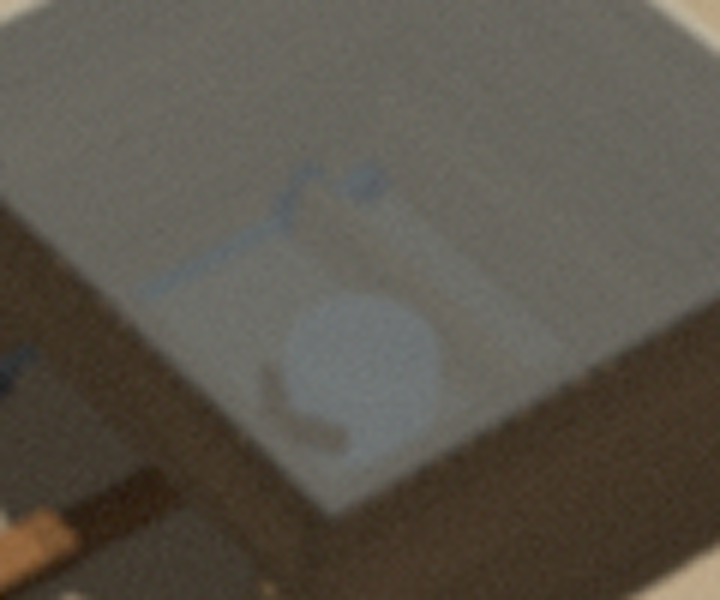

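The ramekin at crop (362,370) is still seated and nearly at the fence. Slower now.

play_rows --rows '[{"wx":0,"wy":0,"wz":0,"dx":-1.5,"dy":0,"dz":0,"grip":1},{"wx":0,"wy":0,"wz":0,"dx":-1.5,"dy":0,"dz":0,"grip":1}]'

```text
time_s: 9.07
eef_pos: [0.4645, -0.0386, 0.0948]
eef_rot: [-0.461, 0.462, -0.534, 0.538]
force: [-1.3, -1.5, -1.2]
opening: 0.259
```

play_rows --rows '[{"wx":0,"wy":0,"wz":0,"dx":-1.5,"dy":0,"dz":0,"grip":1},{"wx":0,"wy":0,"wz":0,"dx":-1.5,"dy":0,"dz":0,"grip":1}]'

```text
time_s: 9.23
eef_pos: [0.465, -0.0353, 0.0948]
eef_rot: [-0.461, 0.462, -0.534, 0.538]
force: [0.4, -0.2, -0.9]
opening: 0.261
```

play_rows --rows '[{"wx":0,"wy":0,"wz":0,"dx":-1.5,"dy":0,"dz":0,"grip":1},{"wx":0,"wy":0,"wz":0,"dx":-1.5,"dy":0,"dz":0,"grip":1}]'

```text
time_s: 9.4
eef_pos: [0.4654, -0.0321, 0.0948]
eef_rot: [-0.461, 0.462, -0.534, 0.538]
force: [-0.9, -2.1, -2.3]
opening: 0.26
```

play_rows --rows '[{"wx":0,"wy":0,"wz":0,"dx":-1.5,"dy":0,"dz":0,"grip":1},{"wx":0,"wy":0,"wz":0,"dx":-1.5,"dy":0,"dz":0,"grip":1}]'

```text
time_s: 9.57
eef_pos: [0.4662, -0.0314, 0.095]
eef_rot: [-0.46, 0.463, -0.532, 0.539]
force: [-3.0, -14.9, 0.4]
opening: 0.26
```

Contact: Fy jumped to −14.9 N. I'll ease to a lighter hold so the touch registers firmly.

play_rows --rows '[{"wx":0,"wy":0,"wz":0,"dx":-0.4,"dy":0,"dz":0,"grip":1}]'

```text
time_s: 9.65
eef_pos: [0.4664, -0.0317, 0.0951]
eef_rot: [-0.46, 0.464, -0.532, 0.539]
force: [0.5, -2.4, -1.0]
opening: 0.259
```

play_rows --rows '[{"wx":0,"wy":0,"wz":0,"dx":-0.8,"dy":0,"dz":0,"grip":1}]'

```text
time_s: 9.73
eef_pos: [0.4665, -0.0316, 0.0952]
eef_rot: [-0.46, 0.464, -0.532, 0.539]
force: [-1.2, -6.3, -0.1]
opening: 0.263
```

play_rows --rows '[{"wx":0,"wy":0,"wz":0,"dx":-0.8,"dy":0,"dz":0,"grip":1}]'

```text
time_s: 9.82
eef_pos: [0.4667, -0.0315, 0.0953]
eef_rot: [-0.46, 0.464, -0.531, 0.539]
force: [-1.0, -7.3, -0.3]
opening: 0.262
```

play_rows --rows '[{"wx":0,"wy":0,"wz":0,"dx":-0.9,"dy":0,"dz":0,"grip":1},{"wx":0,"wy":0,"wz":0,"dx":-0.9,"dy":0,"dz":0,"grip":1},{"wx":0,"wy":0,"wz":0,"dx":-0.8,"dy":0,"dz":0,"grip":1}]'

```text
time_s: 10.07
eef_pos: [0.4671, -0.0313, 0.0956]
eef_rot: [-0.459, 0.466, -0.53, 0.54]
force: [-1.9, -7.6, 0.1]
opening: 0.264
```

```bash
python3 -c "
from h import *
plan([.45,-.056,.095],np.radians(-98.6))
fgrab('scene','s9')
a=load('s9')['color'][:,:,::-1]
cv2.imwrite('pics/c11.png',cv2.resize(a[50:150,300:420],(720,600),interpolation=cv2.INTER_CUBIC))
"
```

```text
t 10.0667 e [ 0.4671 -0.0313  0.0956] toolshift mm [ 26.9   1.  -13.4] turn(5deg) [-0.06  0.05  0.19] F [-1.93 -7.59  0.11] op 0.264
T [[-0.145, 0.003, 0.989], [-0.989, -0.017, -0.145], [0.016, -1.0, 0.005]]
```

View pics/c11.png

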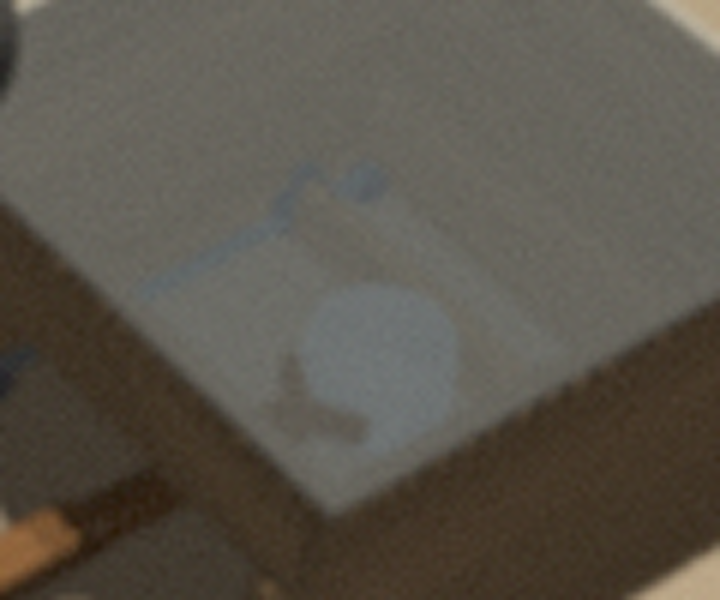

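The ramekin is firmly against the fence, with about 6–7 N held for more than 0.3 s and still seated in the V. I'll back off a few mm, watching for flap bite, then lift.

play_rows --rows '[{"wx":0,"wy":0,"wz":0,"dx":1.5,"dy":0,"dz":0,"grip":1},{"wx":0,"wy":0,"wz":0,"dx":2,"dy":0,"dz":0,"grip":1}]'

```text
time_s: 10.28
eef_pos: [0.4665, -0.0345, 0.0956]
eef_rot: [-0.459, 0.466, -0.53, 0.54]
force: [0.4, 1.0, -3.1]
opening: 0.259
```

play_rows --rows '[{"wx":0,"wy":0,"wz":0.1,"dx":0,"dy":-4,"dz":0,"grip":1},{"wx":0,"wy":0,"wz":0,"dx":0,"dy":-4,"dz":0,"grip":1}]'

```text
time_s: 10.45
eef_pos: [0.4658, -0.0339, 0.1031]
eef_rot: [-0.461, 0.463, -0.533, 0.537]
force: [-0.1, 0.7, -1.7]
opening: 0.261
```

play_rows --rows '[{"wx":0,"wy":0,"wz":0.1,"dx":0.5,"dy":-4,"dz":0,"grip":1},{"wx":0,"wy":0,"wz":0,"dx":0.5,"dy":-4,"dz":0,"grip":1},{"wx":0,"wy":0,"wz":0,"dx":0,"dy":-4,"dz":0,"grip":1}]'

```text
time_s: 10.7
eef_pos: [0.4656, -0.0346, 0.1166]
eef_rot: [0.464, -0.461, 0.535, -0.535]
force: [-0.0, 0.9, -1.0]
opening: 0.266
```

play_rows --rows '[{"wx":0,"wy":0,"wz":-0.05,"dx":0,"dy":-4,"dz":0,"grip":1},{"wx":0,"wy":0,"wz":0,"dx":0,"dy":-4,"dz":0,"grip":1},{"wx":0,"wy":0,"wz":0,"dx":0,"dy":-4,"dz":0,"grip":1},{"wx":0,"wy":0,"wz":0,"dx":0,"dy":-3,"dz":0,"grip":1}]'

```text
time_s: 11.03
eef_pos: [0.466, -0.0347, 0.1342]
eef_rot: [-0.463, 0.461, -0.534, 0.536]
force: [-1.2, 0.3, -1.4]
opening: 0.256
```

```bash
python3 -c "
from h import *
plan([.45,-.056,.134],np.radians(-98.6))
fgrab('scene','s10');fgrab('side','d10')
a=load('s10')['color'][:,:,::-1]; b=load('d10')['color'][:,:,::-1]
cv2.imwrite('pics/c12.png',np.hstack([cv2.resize(a[50:170,276:420],(480,400),interpolation=cv2.INTER_CUBIC),cv2.resize(b[110:230,190:310],(400,400),interpolation=cv2.INTER_CUBIC)])[:, :800])
"
```

```text
t 11.0333 e [ 0.466  -0.0347  0.1342] toolshift mm [ 23.4   0.2 -12.7] turn(5deg) [-0.05  0.05  0.  ] F [-1.24  0.33 -1.42] op 0.256
T [[-0.145, 0.004, 0.989], [-0.989, -0.001, -0.145], [0.0, -1.0, 0.005]]
```

View pics/c12.png

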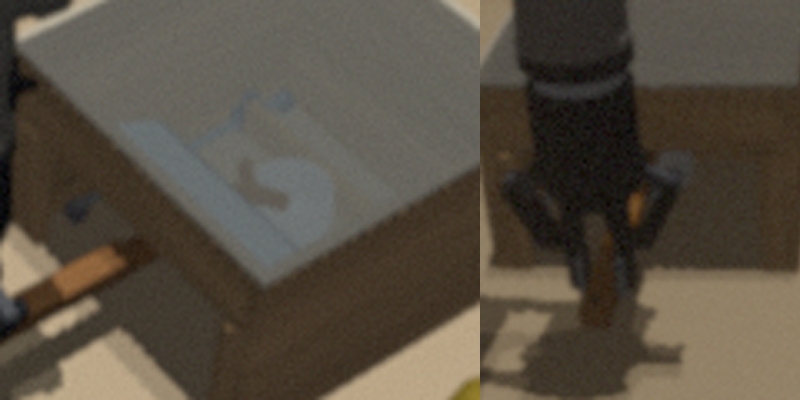

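The stick is up at about 55 mm with the flap riding on it, and the ramekin has stayed put. Drawing straight out.

play_rows --rows '[{"wx":0,"wy":0,"wz":0,"dx":5,"dy":0,"dz":0,"grip":1},{"wx":0,"wy":0,"wz":0,"dx":5,"dy":0,"dz":0,"grip":1},{"wx":0,"wy":0,"wz":0,"dx":5,"dy":0,"dz":0,"grip":1}]'

```text
time_s: 11.38
eef_pos: [0.4637, -0.0499, 0.1341]
eef_rot: [-0.464, 0.462, -0.533, 0.536]
force: [0.7, -0.1, -1.6]
opening: 0.257
```

play_rows --rows '[{"wx":0,"wy":0,"wz":0,"dx":7,"dy":0,"dz":0,"grip":1},{"wx":0,"wy":0,"wz":0,"dx":7,"dy":0,"dz":0,"grip":1},{"wx":0,"wy":0,"wz":0,"dx":7,"dy":0,"dz":0,"grip":1},{"wx":0,"wy":0,"wz":0,"dx":7,"dy":0,"dz":0,"grip":1}]'

```text
time_s: 11.72
eef_pos: [0.4589, -0.0808, 0.1335]
eef_rot: [-0.463, 0.462, -0.534, 0.536]
force: [0.4, -0.4, -1.1]
opening: 0.263
```

```bash
python3 -c "
from h import *
plan([.437,-.23,.134],np.radians(-98.6))"
```

```text
t 11.7167 e [ 0.4589 -0.0808  0.1335] toolshift mm [150.8  -0.5  -0.2] turn(5deg) [-0.04  0.07  0.  ] F [ 0.41 -0.35 -1.09] op 0.263
T [[-0.144, 0.004, 0.99], [-0.99, -0.001, -0.144], [0.0, -1.0, 0.004]]
```

play_rows --rows '[{"wx":0,"wy":0,"wz":0,"dx":7,"dy":0,"dz":0,"grip":1},{"wx":0,"wy":0,"wz":0,"dx":7,"dy":0,"dz":0,"grip":1},{"wx":0,"wy":0,"wz":0,"dx":7,"dy":0,"dz":0,"grip":1},{"wx":0,"wy":0,"wz":0,"dx":7,"dy":0,"dz":0,"grip":1}]'

```text
time_s: 12.05
eef_pos: [0.4542, -0.1124, 0.1333]
eef_rot: [-0.463, 0.462, -0.534, 0.536]
force: [-0.6, -0.3, -0.8]
opening: 0.259
```

play_rows --rows '[{"wx":0,"wy":0,"wz":0,"dx":7,"dy":0,"dz":0,"grip":1},{"wx":0,"wy":0,"wz":0,"dx":7,"dy":0,"dz":0,"grip":1},{"wx":0,"wy":0,"wz":0,"dx":7,"dy":0,"dz":0,"grip":1},{"wx":0,"wy":0,"wz":0,"dx":7,"dy":0,"dz":0,"grip":1}]'

```text
time_s: 12.38
eef_pos: [0.4497, -0.1434, 0.1335]
eef_rot: [-0.463, 0.462, -0.534, 0.536]
force: [0.0, -0.1, -1.0]
opening: 0.257
```

play_rows --rows '[{"wx":0,"wy":0,"wz":0,"dx":7,"dy":0,"dz":0,"grip":1},{"wx":0,"wy":0,"wz":0,"dx":7,"dy":0,"dz":0,"grip":1},{"wx":0,"wy":0,"wz":0,"dx":7,"dy":0,"dz":0,"grip":1},{"wx":0,"wy":0,"wz":0,"dx":7,"dy":0,"dz":0,"grip":1}]'

```text
time_s: 12.72
eef_pos: [0.4452, -0.1741, 0.1336]
eef_rot: [-0.463, 0.461, -0.534, 0.536]
force: [0.6, 0.2, -0.8]
opening: 0.259
```

play_rows --rows '[{"wx":0,"wy":0,"wz":0,"dx":15,"dy":0,"dz":0,"grip":1},{"wx":0,"wy":0,"wz":0,"dx":15,"dy":0,"dz":0,"grip":1},{"wx":0,"wy":0,"wz":0,"dx":15,"dy":0,"dz":0,"grip":1},{"wx":0,"wy":0,"wz":0,"dx":15,"dy":0,"dz":0,"grip":1},{"wx":0,"wy":0,"wz":0,"dx":10,"dy":0,"dz":0,"grip":1}]'

```text
time_s: 13.13
eef_pos: [0.4343, -0.2474, 0.1337]
eef_rot: [-0.464, 0.462, -0.534, 0.536]
force: [0.3, 0.2, -0.8]
opening: 0.261
```

```bash
python3 -c "
from h import *
plan([.42,-.26,.0764],np.radians(-98.6))
fgrab('scene','s11');fgrab('side','d11')"
```

```text
t 13.1333 e [ 0.4343 -0.2474  0.1337] toolshift mm [ 14.5  57.2 -12.6] turn(5deg) [-0.05  0.07 -0.  ] F [ 0.27  0.21 -0.75] op 0.261
T [[-0.144, 0.004, 0.99], [-0.99, -0.001, -0.144], [-0.0, -1.0, 0.004]]
```

View pics/s11.png

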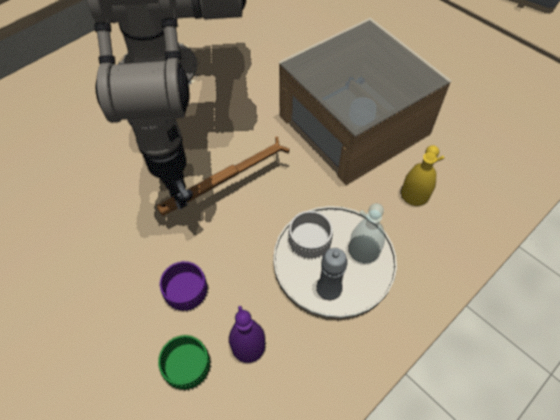

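View pics/d11.png

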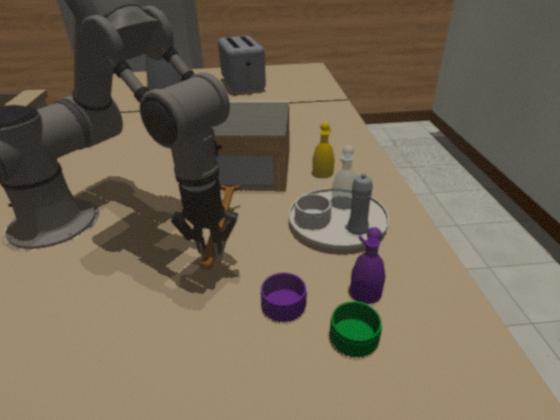

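The flap has fallen shut, the ramekin is inside, and the turntable items are standing. I'll pull back further and lay the stick down.

play_rows --rows '[{"wx":0,"wy":0,"wz":0,"dx":20,"dy":4,"dz":0,"grip":1},{"wx":0,"wy":0,"wz":0,"dx":20,"dy":8,"dz":0,"grip":1},{"wx":0,"wy":0,"wz":0,"dx":20,"dy":12,"dz":0,"grip":1},{"wx":0,"wy":0,"wz":0,"dx":0,"dy":12,"dz":0,"grip":1},{"wx":0,"wy":0,"wz":0,"dx":0,"dy":6,"dz":0,"grip":1}]'

```text
time_s: 13.65
eef_pos: [0.4264, -0.3068, 0.0916]
eef_rot: [-0.464, 0.461, -0.533, 0.536]
force: [-0.4, 0.0, -1.9]
opening: 0.265
```

```bash
python3 -c "
from h import *
plan([.424,-.31,.0764],np.radians(-98.6))"
```

```text
t 13.65 e [ 0.4264 -0.3068  0.0916] toolshift mm [ 3.5 15.2 -2. ] turn(5deg) [-0.08  0.07 -0.  ] F [-0.39  0.02 -1.88] op 0.265
T [[-0.144, 0.007, 0.99], [-0.99, -0.001, -0.144], [-0.0, -1.0, 0.007]]
```

play_rows --rows '[{"wx":-0.08,"wy":0,"wz":0,"dx":0,"dy":4,"dz":0,"grip":1},{"wx":0,"wy":0,"wz":0,"dx":0,"dy":3,"dz":0,"grip":1},{"wx":0,"wy":0,"wz":0,"dx":0,"dy":2,"dz":0,"grip":1}]'

```text
time_s: 13.9
eef_pos: [0.4264, -0.3047, 0.0812]
eef_rot: [0.463, -0.463, 0.536, -0.533]
force: [-0.3, 0.2, -0.9]
opening: 0.259
```

play_rows --rows '[{"wx":0,"wy":0,"wz":0,"dx":0,"dy":2,"dz":0,"grip":1},{"wx":0,"wy":0,"wz":0,"dx":0,"dy":1.5,"dz":0,"grip":1}]'

```text
time_s: 14.07
eef_pos: [0.4269, -0.3036, 0.0778]
eef_rot: [0.463, -0.464, 0.535, -0.533]
force: [1.4, -0.3, -0.5]
opening: 0.258
```

play_rows --rows '[{"wx":0,"wy":0,"wz":0,"dx":0,"dy":1.5,"dz":0,"grip":1},{"wx":0,"wy":0,"wz":0,"dx":0,"dy":1,"dz":0,"grip":1}]'

```text
time_s: 14.23
eef_pos: [0.4272, -0.3033, 0.0761]
eef_rot: [0.464, -0.464, 0.535, -0.533]
force: [-4.2, 0.6, 13.1]
opening: 0.26
```

```bash
python3 -c "
from h import *
plan([.424,-.31,.0764],np.radians(-98.6))
fgrab('side','d12')
b=load('d12')['color'][:,:,::-1]
cv2.imwrite('pics/c13.png',cv2.resize(b[160:310,150:350],(800,600),interpolation=cv2.INTER_CUBIC))"
```

```text
t 14.2333 e [ 0.4272 -0.3033  0.0761] toolshift mm [ 7.1 -0.3 -2.2] turn(5deg) [ 0.03  0.11 -0.02] F [-4.2   0.63 13.07] op 0.26
T [[-0.14, -0.002, 0.99], [-0.99, 0.002, -0.14], [-0.002, -1.0, -0.003]]
```

View pics/c13.png

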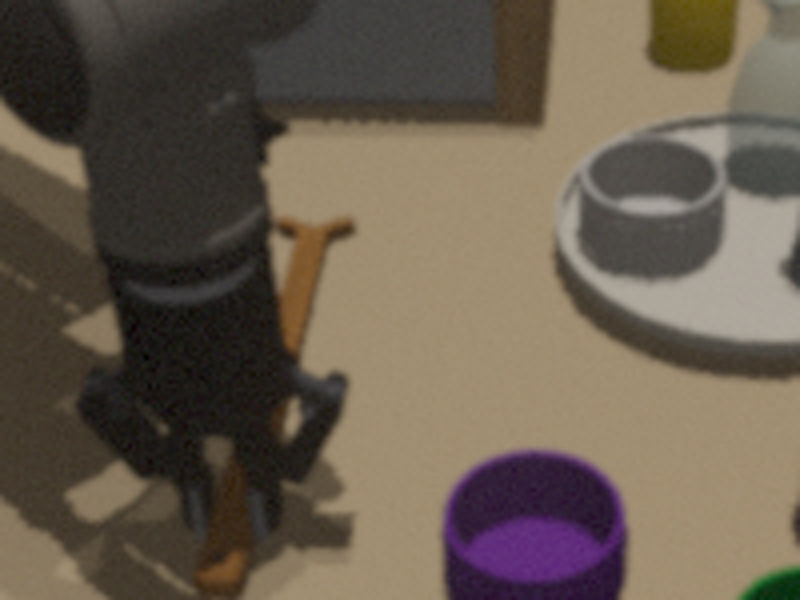

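The stick is on the counter (Fz +13 N) and clear of the case by about 150 mm. Relaxing and opening.

play_rows --rows '[{"wx":0,"wy":0,"wz":0,"dx":0,"dy":-0.3,"dz":0,"grip":1},{"wx":0,"wy":0,"wz":0,"dx":0,"dy":0,"dz":0,"grip":0.6},{"wx":0,"wy":0,"wz":0,"dx":0,"dy":0,"dz":0,"grip":0.4},{"wx":0,"wy":0,"wz":0,"dx":0,"dy":0,"dz":0,"grip":0.3},{"wx":0,"wy":0,"wz":0,"dx":0,"dy":0,"dz":0,"grip":0.3}]'

```text
time_s: 14.7
eef_pos: [0.4277, -0.3034, 0.0774]
eef_rot: [0.464, -0.464, 0.534, -0.534]
force: [-0.3, 0.1, 0.3]
opening: 0.698
```

play_rows --rows '[{"wx":0,"wy":0,"wz":0,"dx":0,"dy":-5,"dz":0,"grip":0.3},{"wx":0,"wy":0,"wz":0,"dx":0,"dy":-10,"dz":0,"grip":0.3},{"wx":0,"wy":0,"wz":0,"dx":0,"dy":-20,"dz":0,"grip":0.3},{"wx":0,"wy":0,"wz":0,"dx":0,"dy":-30,"dz":0,"grip":0.3},{"wx":0,"wy":0,"wz":0,"dx":0,"dy":-30,"dz":0,"grip":0.3}]'

```text
time_s: 15.12
eef_pos: [0.4254, -0.3014, 0.1717]
eef_rot: [0.463, -0.464, 0.539, -0.529]
force: [0.5, -0.8, 0.5]
opening: 0.697
```

play_rows --rows '[{"wx":0,"wy":0,"wz":0,"dx":40,"dy":-10,"dz":0,"grip":0.3},{"wx":0,"wy":0,"wz":0,"dx":40,"dy":-10,"dz":0,"grip":0.3},{"wx":0,"wy":0,"wz":0,"dx":30,"dy":-10,"dz":0,"grip":0.3},{"wx":0,"wy":0,"wz":0,"dx":0,"dy":0,"dz":0,"grip":0.3},{"wx":0,"wy":0,"wz":0,"dx":0,"dy":0,"dz":0,"grip":0.3}]'

```text
time_s: 15.53
eef_pos: [0.4115, -0.4151, 0.2155]
eef_rot: [-0.464, 0.465, -0.532, 0.534]
force: [0.1, 0.8, -1.6]
opening: 0.702
```

```bash
python3 -c "
from h import *
plan([.424,-.31,.0764],np.radians(-98.6))
fgrab('side','d13');fgrab('scene','s13')
a=load('s13')['color'][:,:,::-1]
cv2.imwrite('pics/c14.png',cv2.resize(a[50:200,270:450],(720,600),interpolation=cv2.INTER_CUBIC))"
```

```text
t 15.5333 e [ 0.4115 -0.4151  0.2155] toolshift mm [-106.2  138.9   -2.1] turn(5deg) [-0.01  0.15  0.03] F [ 0.11  0.77 -1.65] op 0.702
T [[-0.137, 0.0, 0.991], [-0.991, -0.003, -0.137], [0.003, -1.0, 0.0]]
```

View pics/s13.png

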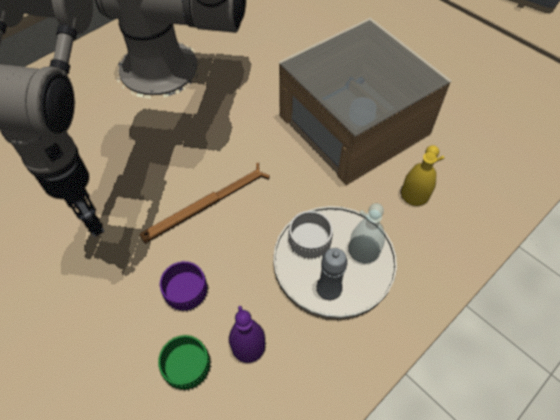

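View pics/d13.png

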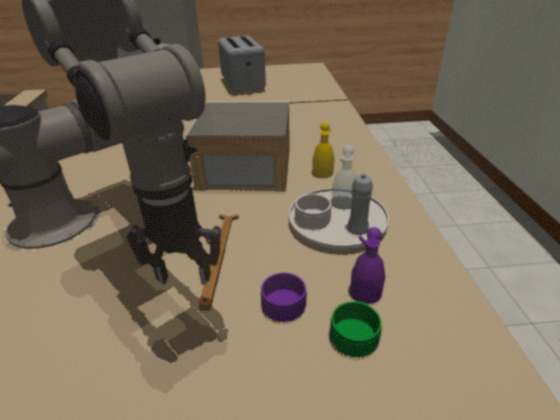

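View pics/c14.png

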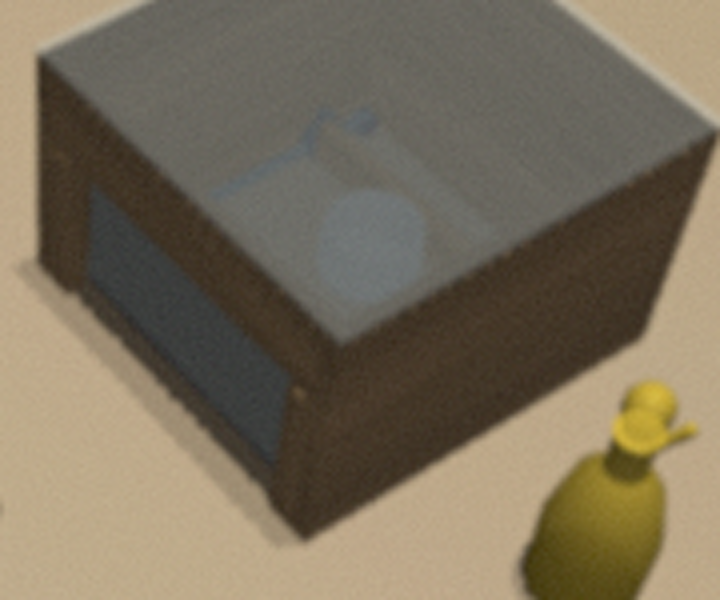

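Everything looks right: the stick is flat from (145,237) to (268,177), the flap is shut, and the ramekin stands at the fence. One numeric check, then I'll hand in.

```bash
python3 - <<'E'
from h import *
S=load("s13");D=load("d13")
o=np.array([.4985,.1095]);d=np.array([.1495,.9888])
p=onz(S,270+371/4,50+235/4,.038)[:2];print("ramekin",p,"case x",(p-o)@d)
n=onz(S,262,174,.012)[:2];print("head",n,"case x",(n-o)@d, "side",onz(D,228,216,.012))
from rig import hand_in
print(hand_in())
E
```

```text
ramekin [0.51514522 0.25310511] case x 0.1444851937874757
head [ 0.47461151 -0.04791713] case x -0.1592253833144036 side [ 0.46420372 -0.04484166  0.012     ]
the job is handed in; nothing more can be done
None
```

I slid the small ramekin through the flap with the push stick until it touched the fence, drew the stick out, laid it flat on the counter, and handed the job in at about 15.7 s. The hand-in reports no verdict, so I can't confirm a pass.

- **Fence contact:** The first touch came on faster than I wanted, with a wrist reading of about 15 N. That is above the 4–12 N aim but below the 18 N limit. I eased off and held about 6–7 N for more than 0.3 s.
- **Drawing out:** I backed off 3 mm, raised the stick to about 55 mm and drew it straight out. Side forces on the wrist stayed around 1 N while drawing out, and the flap fell shut.
- **Ramekin:** In the last pictures it stands at the fence with its centre about 144 mm inside the doorway. My estimate from the arm's position at contact was about 152 mm. Both are within the allowed 124–170 mm.
- **Stick:** It lies flat on the open counter with its head about 160 mm outside the doorway.
- **Turntable and gripper:** The cruet, grinder and large ramekin are all standing, and the gripper is open and clear of everything.

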